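# Snap the specimen case lid shut all around

### The arm

A 6-joint arm with a two-finger parallel gripper is mounted at the origin on the work surface. World frame = base frame: x ahead of the robot, y to its left, z up, the work surface at z = 0. Lengths are in m, angles in rad, forces in N, time in s.
With the tool pointing down it reaches from about 0.375 to 0.825 m from the base axis. Payload 5.5 kg.
Tool frame: the origin (TCP) lies midway between the tips of the shut fingers; the grasp point (between the pads) lies 19 mm behind it; z points along the fingers, x is the direction in which the jaws open and shut, and the axes are right-handed (so a half turn about z gives the same grasp; the last joint's range is limited). The gripper opens to 85 mm and grips with 20 to 120 N. Pads are 22 mm wide; open, the fingers measure 114 mm over their backs; the gripper's body (76 mm by 85 mm) begins 54 mm behind the grasp point. The pads swing forward as they close: fully open they stand 13 mm farther back than shut.
Start: joints at [1.169, 0.314, -0.047, 1.21, 0, 1.571], TCP at [0.235, 0.552, 0.231] pointing down, gripper open.
Joint ranges: [-2.67, 2.67], [-0.69, 1.73], [-1.03, 1.25], [-2.08, 2.16], [-1.42, 1.45], [-3.14, 3.14]. Speed limits (rad/s): [2.39, 2.39, 3.01, 3.14, 3.14, 3.14].

### API

Orientations are given as a unit quaternion [x, y, z, w].
In Python, from plant import robot gives the robot as it stands.
- The arm moves only by the tool apply_moves, never from a script. Its argument "plan" is a list of rows, each a list of 2 entries, a list of its own where there are three numbers: the shift along the tool's x, y, z as a fraction of full scale, then the turn, a rotation vector about the tool's x, y, z as a fraction of full scale. In form: [[[x, y, z], [ax, ay, az]], ...]. A call has exactly 8 rows; each row shifts and turns the commanded pose from where the row before left it, along the tool's axes as they then stand; what a row does not reach is not made up. Full scale, the value 1, is 30 mm for a shift and 0.15 rad for a turn. A row lasts 1/10 s, in which the tool goes at most 50 mm and 8.59 degrees, less where a joint would pass 70% of its speed; a pose out of reach is approached as far as the arm can. A call with a number of a shift or a turn outside -1 to 1 is refused whole. A call with a gripper value outside its range is refused whole. "hand" is the opening, from -1 (shut) to 1 (fully open), set as the call begins (left out, the last holds). The fingers move at their own pace and stop on an object; "grip_force" is the grip in N (left out, the last holds). Time passes only in rows, so rows that do not move let the fingers close, or fill a call up. It gives the time, the measured TCP pose, the force and the opening at its end, in the units of the state.
- robot.get_state(): the state, without advancing time (a new reading comes with each control period).
- robot.get_image(name): name is "scene" or "top" or "wrist"; returns a dict with "img" (384x512x3 uint8, blue, green, red), "camera_matrix" (3x3 intrinsics, pixels), "camera_from_world" (4x4, takes a point from world to camera coordinates). Camera axes: x right, y up, looking along -z (the intrinsics and any distortion apply to the point x, -y, -z); pixel columns grow to the right and rows downward; lengths in m; the calibration is good to about 2 mm. The wrist camera is an equidistant fisheye: a pixel r from the principal point sees the ray r / f radians off the axis. A picture is of the moment at which its call begins. There is no depth.
- robot.sign_off(): hands the job in, once; it reports no verdict.
The state is a dict: "time_s": time; "q": joint angles; "dq": joint speeds; "joint_torque": joint torques, N m; "position": TCP position; "tool_rot": TCP orientation; "contact_force": force on the tool from outside, world axes, zero at the start; "torque": the same for the moment, N m; "opening": finger opening in m.
Only numpy, scipy, OpenCV 4.12 (cv2) and the standard library are available. Lean on these libraries where they do the work, as an engineer would, in place of code of your own. Each camera call takes 0.05 s, during which the arm holds its last target.

### The job

The lid of the round specimen case is only laid on: press down on its white rim with the fingertips, section by section, until all four sections have clicked fully home. Do not lift or tip the case or push it out of its place, leave the other models where they are, and finish with the hand clear.

Things in the scene. Friction and masses are not known exactly. Their poses are not given: they have to be found in the camera images.
- case: Round grey specimen case, loose, about 0.9 kg, 144 mm wide; origin at the centre of its underside, z up. Its lid: a fixed clear window (101 mm wide, top 42.5 mm up, red blood cell model under it) inside a white rim 51 to 76 mm from the case axis, split by four narrow gaps into four like quarter-circle sections. In the case frame section a is centred on +x, b on +y, c on -x, d on -y
- rim_a (a joint): How far rim section a has been pressed straight down: raised = 0 (as a lid laid on loosely), fully home = 0.007 m. It resists with about 8 N at first and less further on; past about 4 mm down it snaps the rest of the way by itself and stays, before that it springs back up. Raised at the start
- rim_a_top (a point): Middle of the flat top face of rim section a, 63 mm from the case axis; it sinks with the section, 57 mm above the case's underside when raised, 50 mm when home. The face is 24 mm wide radially and about 90 mm long around the rim
- rim_b (a joint): How far rim section b has been pressed straight down: raised = 0 (as a lid laid on loosely), fully home = 0.007 m. It resists with about 8 N at first and less further on; past about 4 mm down it snaps the rest of the way by itself and stays, before that it springs back up. Raised at the start
- rim_b_top (a point): Middle of the flat top face of rim section b, 63 mm from the case axis; it sinks with the section, 57 mm above the case's underside when raised, 50 mm when home. The face is 24 mm wide radially and about 90 mm long around the rim
- rim_c (a joint): How far rim section c has been pressed straight down: raised = 0 (as a lid laid on loosely), fully home = 0.007 m. It resists with about 8 N at first and less further on; past about 4 mm down it snaps the rest of the way by itself and stays, before that it springs back up. Raised at the start
- rim_c_top (a point): Middle of the flat top face of rim section c, 63 mm from the case axis; it sinks with the section, 57 mm above the case's underside when raised, 50 mm when home. The face is 24 mm wide radially and about 90 mm long around the rim
- rim_d (a joint): How far rim section d has been pressed straight down: raised = 0 (as a lid laid on loosely), fully home = 0.007 m. It resists with about 8 N at first and less further on; past about 4 mm down it snaps the rest of the way by itself and stays, before that it springs back up. Raised at the start
- rim_d_top (a point): Middle of the flat top face of rim section d, 63 mm from the case axis; it sinks with the section, 57 mm above the case's underside when raised, 50 mm when home. The face is 24 mm wide radially and about 90 mm long around the rim
- humerus: Bystander: white resin upper-arm bone lying beyond the case, 290 mm long (own y), up to 45 mm high; origin on the shelf under its middle
- oesophagus: Bystander: ribbed pink plastic tube standing on a round foot, 31 mm thick, 108 mm high, foot 64 mm across; origin at the centre of its underside
- fat_cell: Bystander: yellow plastic rounded lump, 70 mm across and 61 mm high; origin at the centre of its underside

How it is judged:
By the outcome, as a careful person would: the job done as asked, in the order asked, and still so for the second after the job is handed in, with the robot touching nothing.
It also fails if it takes over 42 s, if anything falls off the work surface, if the arm or the gripper's body presses on something with over 40 N, if the wrist force passes 120 N, or if a joint passes its speed limit or range.

## Working session

There is one attempt and no reset: what is moved stays moved. The work goes in short steps, Python scripts to look and compute and a tool call to move; the robot and the scene stay as the last step left them, time stands still between calls to the robot, and variables do not carry over. Pictures are saved under pics/ and viewed, and the job is handed in when it is done.

Besides the shell and the picture viewer there is one more tool, called after "Emit:" as name(argument=value, ...) on one line, values as JSON. apply_moves: Moves the arm, as the interface text tells. Its arguments: {"type":"object","properties":{"plan":{"type":"array"},"hand":{"type":"number"},"grip_force":{"type":"number"}},"required":["plan"]}

```bash
mkdir -p pics
python3 - <<'E'
from plant import robot
import cv2,pickle
d={}
for n in ["scene","top","wrist"]:
    d[n]=robot.get_image(n); cv2.imwrite(f"pics/{n}0.png",d[n]["img"])
    print(n,d[n]["camera_matrix"].round(2).tolist(),d[n]["camera_from_world"].round(4).tolist())
pickle.dump(d,open("d0.pkl","wb"))
s=robot.get_state();print(s)
E
```

```text
scene [[385.66, 0.0, 262.75], [0.0, 385.66, 186.72], [0.0, 0.0, 1.0]] [[-0.0041, 1.0, -0.0087, 0.0117], [-0.7238, 0.0031, 0.69, 0.405], [0.69, 0.0091, 0.7237, -1.3268], [0.0, 0.0, 0.0, 1.0]]
top [[427.81, 0.0, 258.47], [0.0, 427.81, 193.43], [0.0, 0.0, 1.0]] [[-0.0042, -0.9998, -0.0219, 0.0218], [0.9913, -0.007, 0.1314, -0.6456], [-0.1316, -0.0212, 0.9911, -1.1615], [0.0, 0.0, 0.0, 1.0]]
wrist [[297.32, 0.0, 254.13], [0.0, 297.32, 196.52], [0.0, 0.0, 1.0]] [[0.3921, 0.9199, -0.0016, -0.5993], [-0.8818, 0.3753, -0.2854, 0.0362], [-0.262, 0.1133, 0.9584, -0.3799], [0.0, 0.0, 0.0, 1.0]]
{'time_s': 0.15, 'q': array([ 1.16899368e+00,  3.14093197e-01, -4.78707730e-02,  1.21021796e+00,
       -2.86302856e-05,  1.57080106e+00]), 'dq': array([ 0.00146134, -0.00218768,  0.00170834,  0.00052498, -0.00016531,
       -0.00154978]), 'joint_torque': array([ 4.22606281e-04, -5.40043795e+01,  3.40061438e+01,  1.32550657e-02,
        2.63690970e-05, -1.03633718e-05]), 'position': array([0.2344731 , 0.55178143, 0.23060551]), 'tool_rot': array([ 8.33990923e-01,  5.51777727e-01, -5.69889231e-04,  3.94213630e-04]), 'contact_force': array([-0.22099827, -0.29946083,  0.02089116]), 'torque': array([-0.01614577,  0.00428388,  0.02155421]), 'opening': 0.08553657218062963}
```

View pics/top0.png

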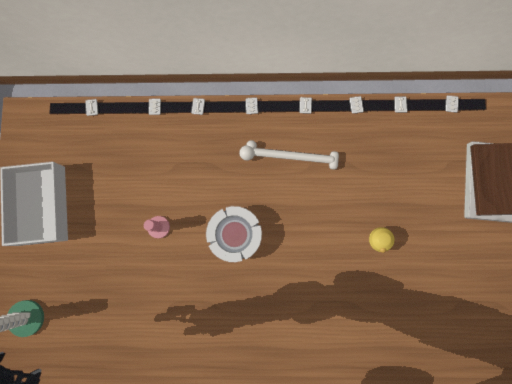

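View pics/scene0.png

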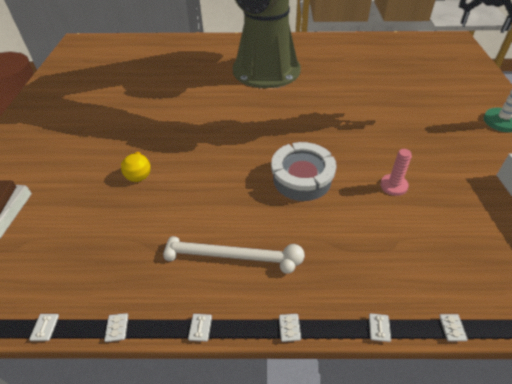

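View pics/wrist0.png

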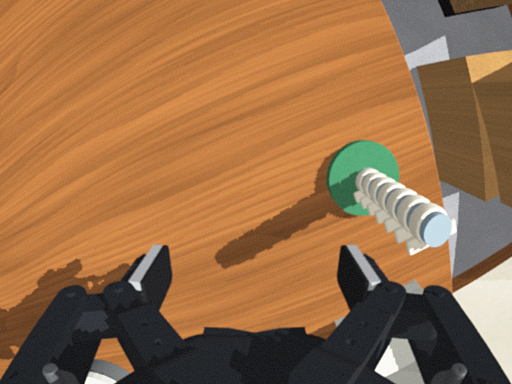

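The top view shows the case at about (234,234), the oesophagus at (158,227), the fat cell at (381,240) and the bone at (290,155). Next I'll measure the case.

```bash
cat > h.py <<'E'
import numpy as np,cv2
def ray(d,u,v):
    K=d["camera_matrix"];T=d["camera_from_world"]
    a=np.array([(u-K[0,2])/K[0,0],-(v-K[1,2])/K[1,1],-1.]);R=T[:3,:3]
    return -R.T@T[:3,3],R.T@a
def onz(d,u,v,z):
    c,r=ray(d,u,v);return c+r*(z-c[2])/r[2]
def proj(d,p):
    K=d["camera_matrix"];T=d["camera_from_world"]
    q=np.asarray(p)@T[:3,:3].T+T[:3,3]
    return np.c_[K[0,0]*q[:,0]/-q[:,2]+K[0,2],K[1,1]*q[:,1]/q[:,2]+K[1,2]]
E
python3 - <<'E'
import pickle;from h import *
d=pickle.load(open("d0.pkl","rb"))
for n,(cx,cy) in {"top":(234,234),"scene":(303,166)}.items():
    D=d[n];g=D["img"].astype(int)
    m=((g.min(2)>135)&(g.max(2)-g.min(2)<40)).astype(np.uint8)
    b=np.zeros_like(m);b[cy-40:cy+40,cx-40:cx+40]=1;m*=b
    c=max(cv2.findContours(cv2.morphologyEx(m,cv2.MORPH_CLOSE,np.ones((5,5))),0,1)[0],key=cv2.contourArea)[:,0]
    P=np.array([onz(D,u,v,.057)[:2] for u,v in cv2.convexHull(c)[:,0]])
    (x,y),r=cv2.minEnclosingCircle(P.astype(np.float32));
    A=np.c_[2*P,np.ones(len(P))];s=np.linalg.lstsq(A,(P**2).sum(1),rcond=None)[0]
    print(n,x,y,r,s[:2],np.sqrt(s[2]+s[0]**2+s[1]**2))
    cr=cv2.resize(D["img"][cy-40:cy+40,cx-40:cx+40],(560,560),interpolation=cv2.INTER_CUBIC);cv2.imwrite(f"pics/crop_{n}.png",cr)
D=d["top"]
for n,u,v,z in [("oes",158,235,0),("oestop",149,225,.108),("fat",382,240,.03),("hum",247,153,.03),("hum2",334,160,.02)]:
    print(n,onz(D,u,v,z).round(3))
E
```

```text
top 0.5329389572143555 0.08762627094984055 0.076874740421772 [0.53295155 0.08759853] 0.07627564633251094
scene 0.5391159057617188 0.0887758731842041 0.08052969723939896 [0.53751859 0.08817884] 0.07734658092677126
oes [0.532 0.31  0.   ]
oestop [0.555 0.307 0.108]
fat [ 0.514 -0.325  0.03 ]
hum [0.765 0.051 0.03 ]
hum2 [ 0.745 -0.2    0.02 ]
```

```bash
python3 -c "
import cv2,numpy as np
a=cv2.imread('pics/crop_top.png');b=cv2.imread('pics/crop_scene.png')
cv2.imwrite('pics/crops.png',cv2.resize(np.hstack([a,b]),(800,400)))"
```

```text
(no output)
```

View pics/crops.png

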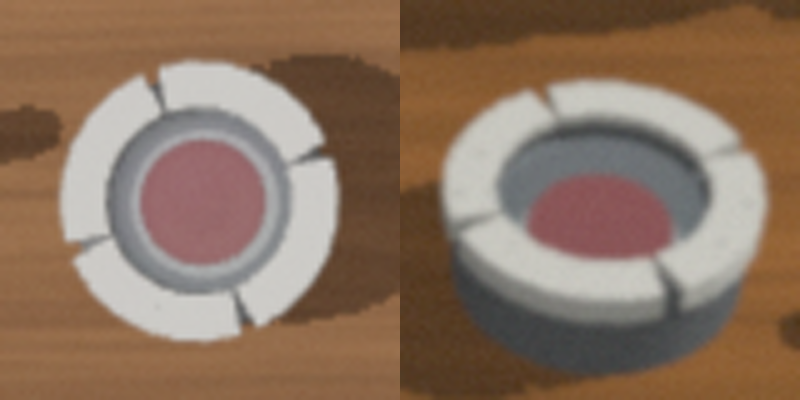

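Emit:
apply_moves(plan=[[[-0.5,0.95,0],[0,0,0]],[[-0.5,0.95,0],[0,0,0]],[[-0.5,0.95,0],[0,0,0]],[[-0.5,0.95,0],[0,0,0]],[[-0.5,0.95,0],[0,0,0]],[[-0.5,0.95,0],[0,0,0]],[[-0.5,0.95,0],[0,0,0]],[[-0.5,0.95,0],[0,0,0]]], hand=-1, grip_force=40)

```text
time_s: 0.95
position: [0.3981, 0.3514, 0.2311]
tool_rot: [0.834, 0.552, -0.0, 0.0]
contact_force: [1.2, 0.0, -0.3]
opening: -0.0
```

Emit:
apply_moves(plan=[[[-0.53,0.95,0.1],[0,0,0]],[[-0.53,0.95,0.1],[0,0,0]],[[-0.53,0.95,0.1],[0,0,0]],[[-0.53,0.95,0.3],[0,0,0]],[[-0.53,0.95,0.5],[0,0,0]],[[-0.53,0.95,0.7],[0,0,0]],[[-0.53,0.95,0.7],[0,0,0]],[[0,0,0.3],[0,0,0]]])

```text
time_s: 1.75
position: [0.5384, 0.1689, 0.145]
tool_rot: [0.835, 0.55, -0.001, 0.0]
contact_force: [-1.5, 0.7, 0.3]
opening: -0.0001
```

Emit:
apply_moves(plan=[[[-0.24,0.45,0.4],[0,0,0]],[[-0.23,0.44,0.4],[0,0,0]],[[0,0,0.4],[0,0,0]],[[0,0,0.4],[0,0,0]],[[0,0,0.3],[0,0,0]],[[0,0,0.2],[0,0,0]],[[0,0,0],[0,0,0]],[[0,0,0],[0,0,0]]])

```text
time_s: 2.55
position: [0.5567, 0.1491, 0.0845]
tool_rot: [0.834, 0.552, 0.0, 0.0]
contact_force: [-0.3, 0.5, 1.0]
opening: -0.0
```

Run:
```python
from plant import robot
import pickle;from h import *
d={n:robot.get_image(n) for n in ["scene","top","wrist"]}
s=robot.get_state();print(s["position"],s["contact_force"],s["tool_rot"],s["torque"])
pickle.dump(d,open("d1.pkl","wb"))
a=cv2.resize(d["scene"]["img"][90:250,200:420],(550,400));b=d["wrist"]["img"]
cv2.imwrite("pics/s1.png",a);cv2.imwrite("pics/w1.png",b)
D=d["wrist"];K=D["camera_matrix"];T=D["camera_from_world"]
def fe(p):
    q=T[:3,:3]@p+T[:3,3];a=np.array([q[0],-q[1],-q[2]]);th=np.arctan2(np.hypot(*a[:2]),a[2]);r=th*K[0,0]/np.hypot(*a[:2]);return (K[0,2]+r*a[0],K[1,2]+r*a[1])
im=b.copy()
for r in(.051,.076):
  for t in np.arange(0,360,6):
    u=fe(np.array([.533+r*np.cos(np.radians(t)),.0876+r*np.sin(np.radians(t)),.057]));cv2.circle(im,(int(u[0]),int(u[1])),1,(0,0,255),-1)
cv2.imwrite("pics/w1o.png",im)
```

```text
[0.55717349 0.14897057 0.08494481] [0.87213807 1.10567093 0.14197317] [8.33943967e-01 5.51848818e-01 5.55401884e-04 1.81737898e-04] [-0.02822061 -0.05538488 -0.00983222]
```

View pics/w1o.png

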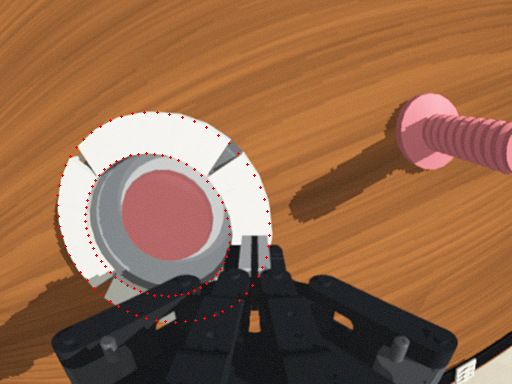

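View pics/s1.png

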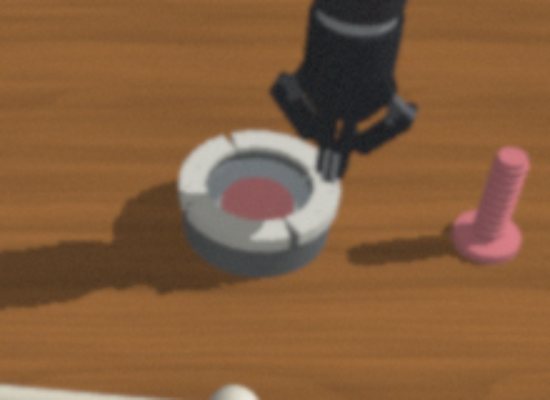

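The red overlay circles sit on the rim, so the centre estimate is good. The tip at (255,260) is about 3 mm too far out on the section.

Emit:
apply_moves(plan=[[[-0.1,0,0.4],[0,0,0]],[[0,0,0.3],[0,0,0]],[[0,0,0.1],[0,0,0]],[[0,0,0.1],[0,0,0]],[[0,0,0.05],[0,0,0]],[[0,0,0.05],[0,0,0]],[[0,0,0],[0,0,0]],[[0,0,0],[0,0,0]]])

```text
time_s: 3.5
position: [0.5556, 0.146, 0.0543]
tool_rot: [0.834, 0.552, 0.0, 0.0]
contact_force: [-0.7, 0.2, 1.9]
opening: 0.0001
```

Emit:
apply_moves(plan=[[[0,0,0.05],[0,0,0]],[[0,0,0.05],[0,0,0]],[[0,0,0],[0,0,0]],[[0,0,0],[0,0,0]],[[0,0,0],[0,0,0]],[[0,0,0],[0,0,0]],[[0,0,0],[0,0,0]],[[0,0,0],[0,0,0]]])

```text
time_s: 4.3
position: [0.5556, 0.146, 0.0513]
tool_rot: [0.834, 0.552, 0.0, 0.0]
contact_force: [-0.4, -0.8, -0.2]
opening: 0.0
```

Emit:
apply_moves(plan=[[[0,0,0.05],[0,0,0]],[[0,0,0],[0,0,0]],[[0,0,0.05],[0,0,0]],[[0,0,0],[0,0,0]],[[0,0,0],[0,0,0]],[[0,0,0],[0,0,0]],[[0,0,0],[0,0,0]],[[0,0,0],[0,0,0]]])

```text
time_s: 5.1
position: [0.5558, 0.146, 0.0496]
tool_rot: [0.834, 0.552, 0.0, 0.0]
contact_force: [-4.1, -0.1, 12.2]
opening: 0.0001
```

```bash
cat > look.py <<'E'
from plant import robot
import sys;from h import *
n=sys.argv[1]
a=robot.get_image("scene")["img"][110:220,250:400];b=robot.get_image("wrist")["img"][80:350,20:350]
s=robot.get_state();print(s["time_s"],s["position"],s["contact_force"])
cv2.imwrite(f"pics/{n}.png",np.hstack([cv2.resize(a,(409,300),interpolation=2),cv2.resize(b,(367,300))]))
E
python3 look.py l1
```

```text
5.2 [0.55581918 0.14606981 0.0496352 ] [-5.11897251 -0.66912281 12.10732784]
```

View pics/l1.png

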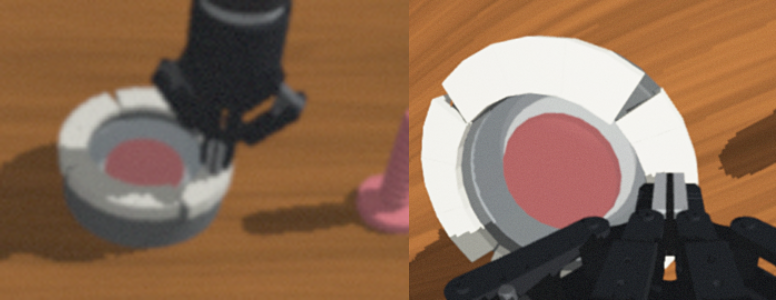

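Emit:
apply_moves(plan=[[[0,0,-0.3],[0,0,0]],[[0,0,-0.5],[0,0,0]],[[-0.7,0.72,0],[0,0,0]],[[-0.7,0.72,0],[0,0,0]],[[-0.7,0.72,0],[0,0,0]],[[0,0,0],[0,0,0]],[[0,0,0],[0,0,0]],[[0,0,0],[0,0,0]]])

```text
time_s: 6.0
position: [0.5901, 0.0632, 0.0722]
tool_rot: [0.834, 0.552, -0.0, -0.0]
contact_force: [-0.4, -0.5, -0.3]
opening: 0.0001
```

```bash
python3 look.py l2
```

```text
6.1 [0.59005905 0.06350284 0.07223593] [-0.53615556  0.09869645  0.08907595]
```

View pics/l2.png

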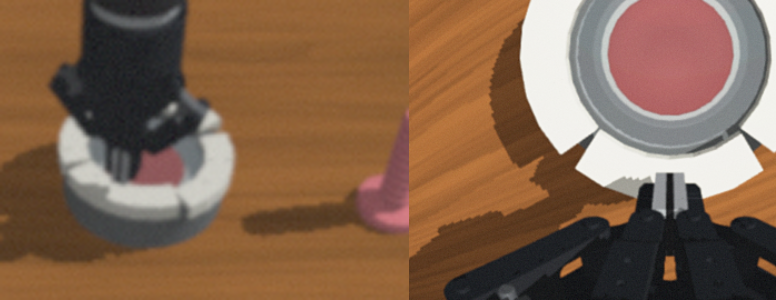

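Emit:
apply_moves(plan=[[[0,0,0.4],[0,0,0]],[[0,0,0.1],[0,0,0]],[[0,0,0.07],[0,0,0]],[[0,0,0.05],[0,0,0]],[[0,0,0],[0,0,0]],[[0,0,0],[0,0,0]],[[0,0,0],[0,0,0]],[[0,0,0],[0,0,0]]])

```text
time_s: 6.9
position: [0.5905, 0.0625, 0.0536]
tool_rot: [0.834, 0.552, -0.0, 0.0]
contact_force: [0.3, -0.2, -0.4]
opening: -0.0001
```

Emit:
apply_moves(plan=[[[0,0,0.05],[0,0,0]],[[0,0,0.05],[0,0,0]],[[0,0,0.05],[0,0,0]],[[0,0,0],[0,0,0]],[[0,0,0],[0,0,0]],[[0,0,0],[0,0,0]],[[0,0,0],[0,0,0]],[[0,0,0],[0,0,0]]])

```text
time_s: 7.7
position: [0.5906, 0.0626, 0.0499]
tool_rot: [0.834, 0.552, 0.0, 0.0]
contact_force: [-1.5, 0.6, 7.5]
opening: 0.0002
```

Emit:
apply_moves(plan=[[[0,0,0.05],[0,0,0]],[[0,0,0],[0,0,0]],[[0,0,0],[0,0,0]],[[0,0,0],[0,0,0]],[[0,0,0],[0,0,0]],[[0,0,0],[0,0,0]],[[0,0,0],[0,0,0]],[[0,0,0],[0,0,0]]])

```text
time_s: 8.5
position: [0.5906, 0.0626, 0.0496]
tool_rot: [0.834, 0.552, 0.0, 0.0]
contact_force: [-6.4, -0.9, 16.3]
opening: 0.0002
```

```bash
python3 look.py l3
```

```text
8.6 [0.59065463 0.06264548 0.04959604] [-6.10804302 -0.86976751 16.84925224]
```

View pics/l3.png

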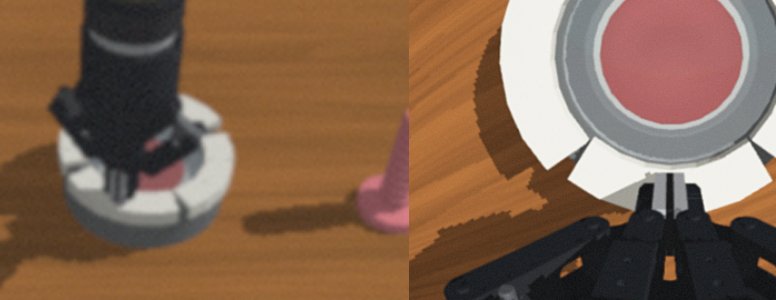

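Hard stop at z≈0.0497, which is the home height. On to the next section.

Emit:
apply_moves(plan=[[[0,0,-0.3],[0,0,0]],[[0,0,-0.5],[0,0,0]],[[-0.7,-0.7,0],[0,0,0]],[[-0.7,-0.7,0],[0,0,0]],[[-0.7,-0.7,0],[0,0,0]],[[0,0,0],[0,0,0]],[[0,0,0],[0,0,0]],[[0,0,0],[0,0,0]]])

```text
time_s: 9.4
position: [0.5093, 0.0295, 0.0721]
tool_rot: [0.834, 0.552, 0.001, 0.0]
contact_force: [0.9, 0.8, -0.8]
opening: -0.0
```

```bash
python3 look.py l4
```

```text
9.5 [0.50914024 0.02960444 0.07187731] [ 0.01028934 -0.00999692 -0.15416033]
```

View pics/l4.png

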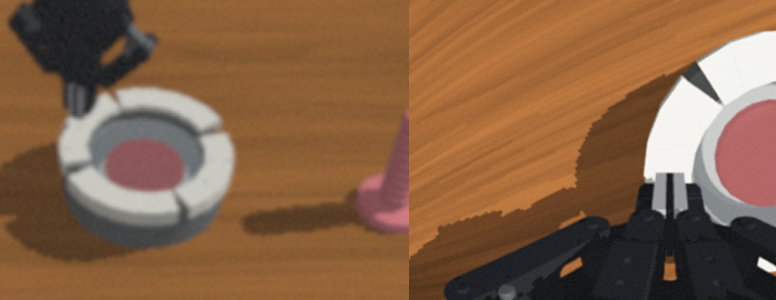

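Front and right sections now look level with each other, and lower than their neighbours at the gaps (80,165) and (215,128).

Emit:
apply_moves(plan=[[[0,0,0.4],[0,0,0]],[[0,0,0.1],[0,0,0]],[[0,0,0.05],[0,0,0]],[[0,0,0.05],[0,0,0]],[[0,0,0.05],[0,0,0]],[[0,0,0.05],[0,0,0]],[[0,0,0.05],[0,0,0]],[[0,0,0],[0,0,0]]])

```text
time_s: 10.3
position: [0.5071, 0.0292, 0.0497]
tool_rot: [0.834, 0.552, -0.001, -0.0]
contact_force: [-3.2, 0.1, 10.1]
opening: -0.0001
```

Emit:
apply_moves(plan=[[[0,0,0.05],[0,0,0]],[[0,0,0],[0,0,0]],[[0,0,0],[0,0,0]],[[0,0,0],[0,0,0]],[[0,0,0],[0,0,0]],[[0,0,0],[0,0,0]],[[0,0,0],[0,0,0]],[[0,0,0],[0,0,0]]])

```text
time_s: 11.1
position: [0.5072, 0.0292, 0.0493]
tool_rot: [0.834, 0.552, -0.0, -0.0]
contact_force: [-7.8, -0.9, 21.8]
opening: 0.0003
```

Emit:
apply_moves(plan=[[[0,0,-0.3],[0,0,0]],[[0,0,-0.5],[0,0,0]],[[0.7,-0.7,0],[0,0,0]],[[0.7,-0.7,0],[0,0,0]],[[0.7,-0.7,0],[0,0,0]],[[0,0,0],[0,0,0]],[[0,0,0],[0,0,0]],[[0,0,0],[0,0,0]]])

```text
time_s: 11.9
position: [0.4748, 0.1114, 0.0717]
tool_rot: [0.834, 0.552, -0.0, 0.0]
contact_force: [-0.4, 0.0, -0.1]
opening: 0.0001
```

```bash
python3 look.py l5
```

```text
12.0 [0.47484866 0.11113873 0.07162528] [ 0.55411613 -0.7534485  -0.13381931]
```

View pics/l5.png

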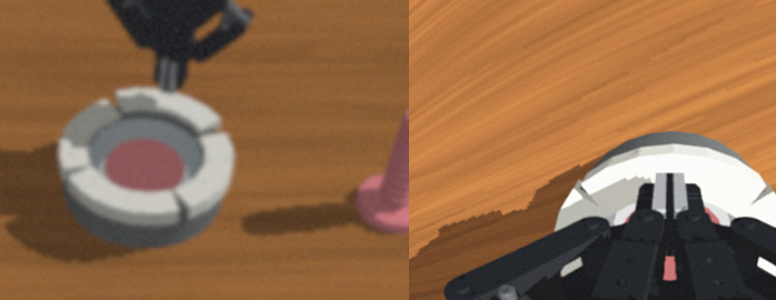

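The back section (160,98) clearly stands higher than the other three. I'll press it now.

Emit:
apply_moves(plan=[[[0,0,0.4],[0,0,0]],[[0,0,0.1],[0,0,0]],[[0,0,0.05],[0,0,0]],[[0,0,0.05],[0,0,0]],[[0,0,0.05],[0,0,0]],[[0,0,0.05],[0,0,0]],[[0,0,0.05],[0,0,0]],[[0,0,0],[0,0,0]]])

```text
time_s: 12.8
position: [0.474, 0.112, 0.0497]
tool_rot: [0.834, 0.552, -0.0, -0.0]
contact_force: [-3.6, -0.6, 9.2]
opening: -0.0001
```

Emit:
apply_moves(plan=[[[0,0,0.05],[0,0,0]],[[0,0,0],[0,0,0]],[[0,0,0],[0,0,0]],[[0,0,0],[0,0,0]],[[0,0,0],[0,0,0]],[[0,0,0],[0,0,0]],[[0,0,0],[0,0,0]],[[0,0,0],[0,0,0]]])

```text
time_s: 13.6
position: [0.4741, 0.1121, 0.0493]
tool_rot: [0.834, 0.552, 0.0, -0.0]
contact_force: [-7.6, -1.5, 20.8]
opening: 0.0001
```

Emit:
apply_moves(plan=[[[0,0,-0.3],[0,0,0]],[[0,0,-0.6],[0,0,0]],[[0,0,-0.9],[0,0,0]],[[0,0,-0.9],[0,0,0]],[[0,-0.9,-0.5],[0,0,0]],[[0,-0.9,-0.3],[0,0,0]],[[0,0,0],[0,0,0]],[[0,0,0],[0,0,0]]])

```text
time_s: 14.4
position: [0.4249, 0.1333, 0.1529]
tool_rot: [0.834, 0.552, 0.0, 0.0]
contact_force: [0.8, 0.4, 0.5]
opening: -0.0001
```

```bash
python3 look.py l6
python3 - <<'E'
from plant import robot
import pickle;from h import *
d=pickle.load(open("d0.pkl","rb"));D=robot.get_image("top")
cv2.imwrite("pics/top_end.png",np.hstack([cv2.resize(x["img"][194:274,194:274],(400,400),interpolation=2) for x in (d["top"],D)]))
S=robot.get_image("scene")
cv2.imwrite("pics/sc_end.png",np.hstack([cv2.resize(x["img"][120:210,258:348],(400,400),interpolation=2) for x in (d["scene"],S)]))
E
```

```text
14.5 [0.42526493 0.13294263 0.15239327] [ 0.29091334 -0.0958067  -0.08203811]
```

View pics/sc_end.png

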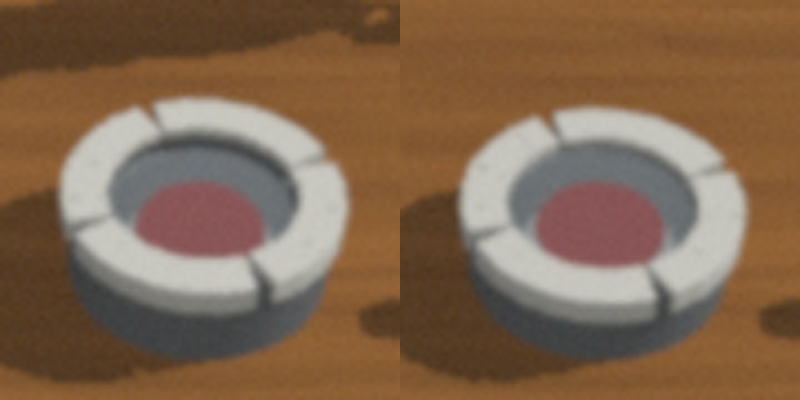

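View pics/top_end.png

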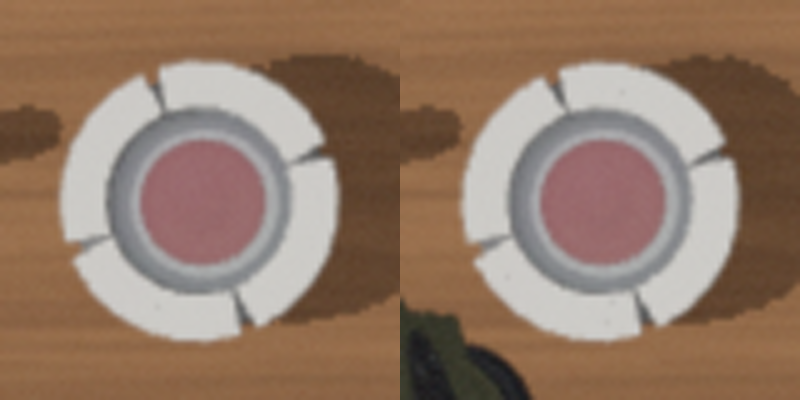

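All four sections are lower by the same amount (rim top edge at row 98 before, 108 after). The case is unmoved, with its red disc at the same pixels, and the hand is clear.

```bash
python3 -c "
from plant import robot
robot.sign_off()"
```

```text
the job is handed in; nothing more can be done
```

I pressed the four rim sections down one after another with the shut fingertips, backed the hand off, and handed the job in at about 14.6 s.

- **Sections home:** Each section came to a hard stop with the fingertips at about z = 0.0495 m, the home height (50 mm). I pressed on each with 12 to 22 N by the wrist reading. The before and after scene pictures show all four sections lower by the same amount and level with each other.
- **Case in place:** The case's red disc is at the same pixels in the top and scene pictures before and after, so it was not shifted or tipped.
- **Hand clear:** The fingertips ended at z = 0.15 m, with no contact force beyond the noise.
- **Not fully checked:** The force readings missed the click on each section, so I judged "home" by height, the hard stop and the pictures. I did not re-measure the other models, but the hand stayed well away from them.

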